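# Close a planter carton and hold it under the hold-down

### The job

Close the carton on the packing station: fold the short plain flap down flat first, then the longer flap with the teal stripe down flat over it. Then flip the orange safety catch fully over to release the lever, pull the red lever by its bar all the way towards the robot so that its pads come down on the closed flaps, and finish while still holding it there with the gripper, for it springs back when let go. Never force the lever while its catch is on, and leave the other things on the table and the base plate where they are.

Things in the scene. Friction and masses are not known exactly. Their poses are not given: they have to be found in the camera images.
- station: The carton closing station, bolted down: a grey base plate 300 x 460 x 12 mm with an open brown carton on it (200 along x, 180 along y, rim 122 mm above the table) that holds a glazed planter; its two end flaps are folded in already. Origin: on the table under the middle of the carton; axes: x away from the robot, y to its left (towards the lever), z up. The station stands at a different place and yaw each time. All station coordinates below are in this frame.
- inner_flap (a joint): Short plain carton flap (184 along x, 90 long, 4 mm thick) hinged along the carton's right (-y) top edge. rad: 0 = folded down flat, 1.57 = upright, up to 2.15 = leaning outwards. It stays where it is left (weak friction, about 0.04 N m).
- outer_flap (a joint): Longer carton flap with a teal stripe across its free edge (184 along x, 115 long, 4 mm thick) hinged along the left (+y) top edge, 5 mm higher, so that it lies on top of the short flap. Same values and friction as the short one.
- inner_flap_hinge (a point): Middle of the short flap's hinge line, station (0, -90, 124) mm. The hinge runs along station x.
- outer_flap_hinge (a point): Middle of the long flap's hinge line, station (0, 90, 129) mm. The hinge runs along station x.
- inner_flap_edge (a point): Middle of the short flap's free edge (moves with it).
- outer_flap_edge (a point): Middle of the long flap's free edge (moves with it).
- catch (a joint): Orange safety catch on top of the yellow panel (panel 14 mm thick, top 184 mm above the table, x 40 to 155, at y 225). rad: 0 = locked, its finger lies level in front of the lever and blocks it; flipped over to the left (+y) to the stop at 1.6 = released, its finger points up and its tab lies level. It stays where it is left (friction about 0.06 N m).
- catch_hinge (a point): On the catch's hinge axis, right below the tab: station (50, 225, 195) mm. The axis runs along station x.
- catch_tab (a point): Free end of the catch's thumb tab, 54 mm from the hinge axis: an orange plate 26 (along x) x 8 mm, upright when locked. Push it over to the left (+y) and down.
- lever (a joint): Hold-down lever. rad: 0 = up (leaning 0.1 rad away from the robot), 1.6 = pulled fully home towards the robot (bar nearly level with its pivot, the two rubber pads down on the flaps). A spring drives it back to 0: about 0.5 N m at 0, 1.4 N m at 1.6, i.e. up to 10 N at the bar.
- lever_pivot (a point): On the lever's pivot axis (runs along station y), at the lever: station (135, 190, 150) mm.
- lever_bar (a point): Middle of the red round cross bar at the lever's end, 16 mm thick and 120 mm long along station y, 140 mm from the pivot; starts 289 mm above the table. The lever's own steel arm (16 mm wide along y) joins it in the middle, so grip it beside the middle, e.g. 35 mm towards the carton. It swings towards the robot and down, round the pivot, by the joint's value.
- blue_cup: Bystander: dark blue glazed cup, 52 mm across, 50 tall, stands on the base plate between carton and yellow panel. Origin: centre of its underside.
- edge_guard: Bystander: L-shaped cardboard edge guard, 110 x 22 x 24 mm, lies on the base plate right of the carton. Origin: centre of its underside.
- teal_bowl: Bystander: teal bowl, 120 mm across, 55 tall, left on the table. Origin: centre of its underside.
- brown_vase: Bystander: brown glazed vase, 110 mm across, 125 tall, right on the table. Origin: centre of its underside.
- tape_roll: Bystander: roll of orange tape standing on its flat side, 96 mm across, 48 tall, right on the table. Origin: centre of its underside.
- steel_ruler: Bystander: steel ruler 300 x 30 x 4 mm, left on the table. Origin: centre of its underside.
- marker: Bystander: white and blue marker pen, 130 mm long, 15 thick, right on the table. Origin: on its underside.
- saucer: Bystander: cream saucer, 110 mm across, 18 tall, left on the table. Origin: centre of its underside.

How it is judged:
By the outcome, as a careful person would: the job done as asked, in the order asked, and still so for the second after the job is handed in, while the arm keeps its last pose, push and grip.
It also fails if it takes over 64 s, if anything falls off the work surface, if the arm or the gripper's body presses on something with over 40 N, if the wrist force passes 120 N, or if a joint passes its speed limit or range.

### The arm

A 6-joint arm with a two-finger parallel gripper is mounted at the origin on the work surface. World frame = base frame: x ahead of the robot, y to its left, z up, the work surface at z = 0. Lengths are in mm, angles in rad, forces in N, time in s.
With the tool pointing down it reaches from about 400 to 925 mm from the base axis. Payload 12.5 kg.
Tool frame: the origin (TCP) lies midway between the tips of the shut fingers; the grasp point (between the pads) lies 19 mm behind it; z points along the fingers, y is the direction in which the jaws open and shut (so a half turn about z gives the same grasp; the last joint's range is limited). The gripper opens to 95 mm and grips with 3 to 60 N. Pads are 20 mm wide; open, the fingers measure 119 mm over their backs; the gripper's body (75 mm by 180 mm) begins 59 mm behind the grasp point.
Start: joints at [-1.418, 0.491, 1.559, -0, 1.092, -0.106], TCP at [159.973, -604.198, 214.661] pointing down, gripper open.
Joint ranges: [-3.1, 3.1], [-0.84, 2.19], [0.05, 2.79], [-1.13, 4.28], [0.06, 2.93], [-2.69, 2.69]. Speed limits (rad/s): [2.22, 2.22, 2.79, 3.14, 3.14, 3.14].

### API

Orientations are given as a unit quaternion [x, y, z, w].
In Python, from bench import robot gives the robot as it stands. The module is installed in compiled form; this text tells all that it offers.
- The arm moves only by the shell command python3 -m inch 'ROWS'. ROWS is text: rows parted by semicolons, each of 7 numbers parted by spaces: the finger opening in mm, from 0 to 95.1, then the shift along the tool's x, y, z in mm, then the turn, a rotation vector about the tool's x, y, z in units of 6 degrees (1.0 is 6 degrees). In form: jaw x y z ax ay az; .... A call has exactly 8 rows; each row is the pose to reach, as a shift and turn from the pose commanded when the call began, along the tool's axes at that moment; what a row does not reach only later rows make up. A row lasts 1/12 s, in which the tool goes at most 41.7 mm and 7.16 degrees, less where a joint would pass 70% of its speed; a pose out of reach is approached as far as the arm can. A call with a gripper value outside its range is refused whole. The fingers move at their own pace and stop on an object; the grip force is fixed at half the most. Time passes only in rows, so rows that repeat a pose let the fingers close, or fill a call up. It gives the time, the measured TCP pose, the force and the opening at its end, in the units of the state.
- robot.read_state(): the state, without advancing time (a new reading comes with each control period).
- robot.read_camera(name): name is "scene" or "side" or "wrist"; returns the picture (400x640x3 uint8, red, green, blue); there is no depth.
- robot.calibration(name): a dict with "camera_matrix" (3x3 intrinsics, pixels), "k1" (the pictures are not rectified: a ray, as slopes to the right and down, at radius r is drawn at 1 + k1 r^2 times it, then the intrinsics apply), "extrinsics" (4x4, takes a point from world to camera coordinates). Camera axes: x right, y down, z forward; pixel columns grow to the right and rows downward; lengths in mm; the calibration is good to about 2 mm. A picture is of the moment at which its call begins: read the wrist's pose just before it. calibration takes no time and is no camera call; for the wrist camera it gives the pose at the moment of the call.
- robot.close_job(): hands the job in, once; it reports no verdict.
The state is a dict: "time": time; "joints": joint angles; "joint_velocities": joint speeds; "joint_torque": joint torques, N m; "tool_pos": TCP position; "tool_rot": TCP orientation; "ft_force": force on the tool from outside, world axes, zero at the start; "ft_torque": the same for the moment, N m; "width": finger opening in mm.
Only numpy, scipy, OpenCV 4.12 (cv2) and the standard library are available. Lean on these libraries where they do the work, as an engineer would, in place of code of your own. Each camera call takes 0.05 s, during which the arm holds its last target.

## Working session

There is one attempt and no reset: what is moved stays moved. The work goes in short steps, Python scripts to look and compute and a shell command to move; the robot and the scene stay as the last step left them, time stands still between calls to the robot, and variables do not carry over. Pictures are saved under pics/ and viewed, and the job is handed in when it is done.

```bash
mkdir -p pics; cat > h.py <<'E'
import numpy as np, cv2
from bench import robot
from scipy.spatial.transform import Rotation as R
E
python3 - <<'E'
from h import *
s=robot.read_state(); print(s)
for n in ("scene","side","wrist"):
    c=robot.calibration(n); print(n,c)
    im=robot.read_camera(n); cv2.imwrite(f"pics/{n}0.png",im[:,:,::-1])
E
```

```text
{'time': 0.0, 'joints': array([-1.41757817e+00,  4.91578321e-01,  1.55948141e+00, -4.77581155e-06,
        1.09171112e+00, -1.05620467e-01]), 'joint_velocities': array([-0.00061659, -0.00112994,  0.00066505,  0.00044462, -0.00117998,
       -0.00026949]), 'joint_torque': array([ 3.32728901e-03, -6.12620831e+01, -2.58172774e+01,  6.94444100e-02,
        4.82353487e-02, -7.79168226e-05]), 'tool_pos': array([ 159.94192773, -603.91657071,  214.0390922 ]), 'tool_rot': array([ 9.91636689e-01,  1.29059402e-01, -1.61364012e-05, -5.88883036e-04]), 'ft_force': array([-0.04058278, -0.68555168,  0.26361148]), 'ft_torque': array([ 0.01724064,  0.04839811, -0.04304643]), 'width': 95.37985194769468}
scene {'camera_matrix': array([[375.17141416,   0.        , 318.6133374 ],
       [  0.        , 375.17141416, 202.8094134 ],
       [  0.        ,   0.        ,   1.        ]]), 'k1': -0.049895821727879895, 'extrinsics': array([[-4.73934364e-01,  8.80553282e-01,  3.48373573e-03,
         2.46283076e+02],
       [ 7.31365164e-01,  3.95834986e-01, -5.55355437e-01,
        -2.44792259e+02],
       [-4.903
[... 583 characters left out ...]
99e-01, -5.62308036e-01,
         1.74748925e+03],
       [ 0.00000000e+00,  0.00000000e+00,  0.00000000e+00,
         1.00000000e+00]])}
wrist {'camera_matrix': array([[320.62262174,   0.        , 320.86082716],
       [  0.        , 320.62262174, 199.54580866],
       [  0.        ,   0.        ,   1.        ]]), 'k1': 0.019857654241457093, 'extrinsics': array([[ 2.56235726e-01, -9.66612188e-01, -2.03251037e-03,
        -6.24870550e+02],
       [-9.29802112e-01, -2.47051550e-01,  2.72825154e-01,
        -3.14855885e+01],
       [-2.64218254e-01, -6.80177189e-02, -9.62061487e-01,
         3.92152171e+02],
       [ 0.00000000e+00,  0.00000000e+00,  0.00000000e+00,
         1.00000000e+00]])}
```

View pics/scene0.png

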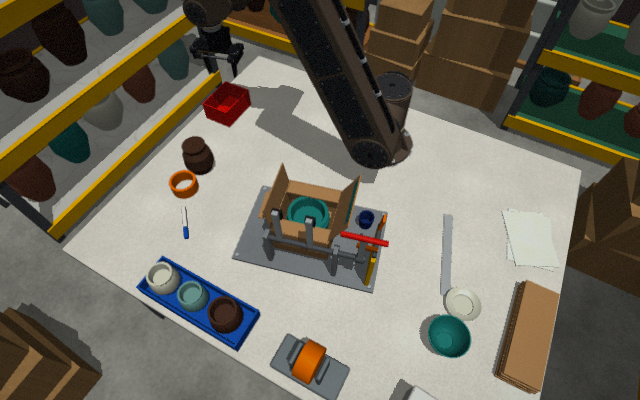

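View pics/side0.png

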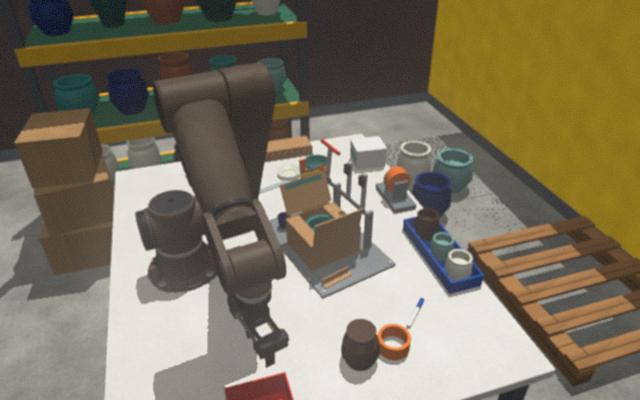

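View pics/wrist0.png

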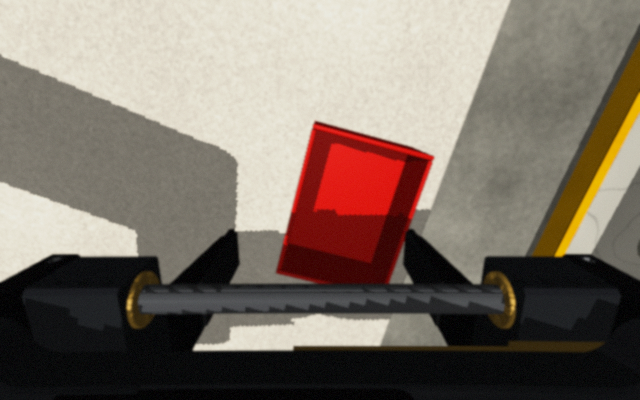

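```bash
python3 - <<'E'
import cv2
a=cv2.imread('pics/scene0.png')[150:310,220:400]; cv2.imwrite('pics/c1.png',cv2.resize(a,None,fx=4.4,fy=3.7*1,interpolation=cv2.INTER_CUBIC) if 0 else cv2.resize(a,(720,640-40),interpolation=cv2.INTER_CUBIC) if 0 else cv2.resize(a,None,fx=3.7,fy=3.7,interpolation=cv2.INTER_CUBIC))
a=cv2.imread('pics/side0.png')[135:295,260:410]; cv2.imwrite('pics/c2.png',cv2.resize(a,None,fx=3.7,fy=3.7,interpolation=cv2.INTER_CUBIC))
E
```

```text
(no output)
```

View pics/c1.png

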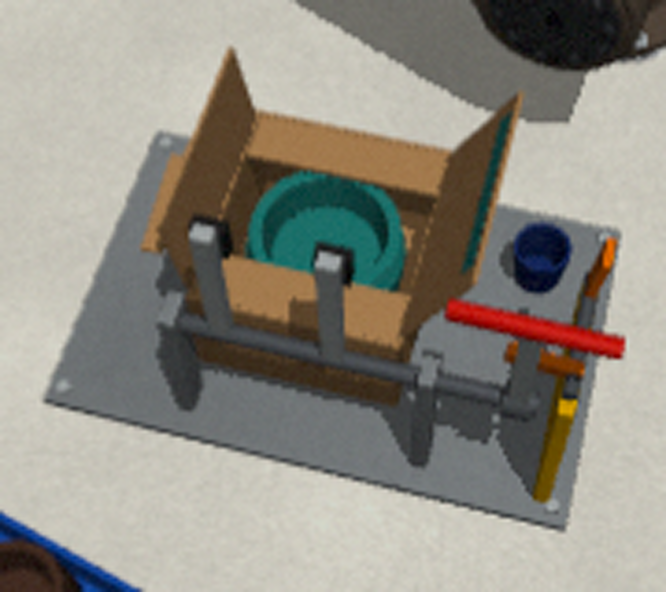

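View pics/c2.png

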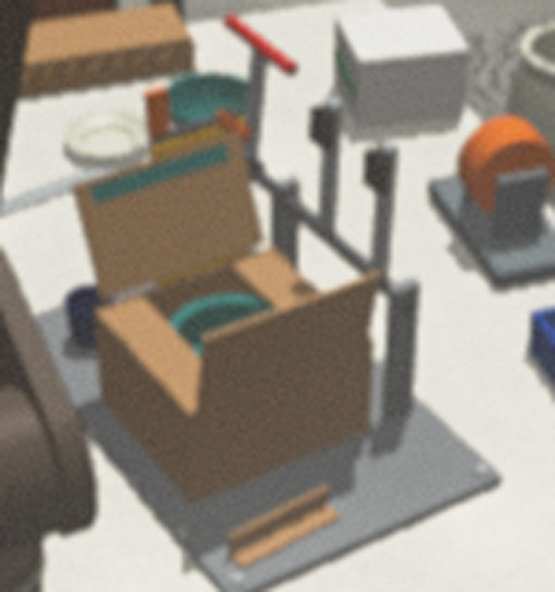

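```bash
cat >> h.py <<'E'
def proj(n,P,cal=None):
    c=cal or robot.calibration(n); P=np.atleast_2d(P); E=c['extrinsics']
    q=P@E[:3,:3].T+E[:3,3]; s=q[:,:2]/q[:,2:]; r2=(s**2).sum(1,keepdims=True)
    s=s*(1+c['k1']*r2); K=c['camera_matrix']
    return np.c_[s[:,0]*K[0,0]+K[0,2], s[:,1]*K[1,1]+K[1,2]]
def st2w(P,x,y,t):
    P=np.atleast_2d(P); return np.c_[x+P[:,0]*np.cos(t)-P[:,1]*np.sin(t), y+P[:,0]*np.sin(t)+P[:,1]*np.cos(t), P[:,2]]
def inn(X,a,r=90): return [X,-90+r*np.cos(a),124+r*np.sin(a)]
def out(X,a,r=115): return [X,90-r*np.cos(a),129+r*np.sin(a)]
E
cat > fit.py <<'E'
from h import *
from scipy.optimize import least_squares
def pts(p):
    x,y,t,ai,ao,px,py=p
    S=[[149,130,289],[149,250,289],inn(-92,ai),inn(92,ai),out(-92,ao),out(92,ao),[50,225,249],
       [px-150,py-230,12],[px+150,py-230,12],[px+150,py+230,12],[px-150,py+230,12]]
    D=[[149,130,289],[149,250,289],inn(-92,ai),inn(92,ai),out(-92,ao),out(92,ao),out(-92,0,0),out(92,0,0),[px+150,py-230,12]]
    D[6]=[-92,90,129];D[7]=[92,90,129]
    return st2w(S,x,y,t),st2w(D,x,y,t)
so=np.array([[447,309],[623,347],[232,48],[165,235],[520,95],[475,280],[608,242],[160,132],[45,402],[565,528],[620,232]])/3.7+[220,150]
do=np.array([[293,68],[230,18],[205,342],[380,275],[77,188],[238,135],[103,295],[262,240],[498,480]])/3.7+[260,135]
cs,cd=robot.calibration('scene'),robot.calibration('side')
def res(p):
    a,b=pts(p); return np.r_[(proj('scene',a,cs)-so).ravel(),(proj('side',b,cd)-do).ravel()]
b=None
for t in (-.3,0,.3):
    r=least_squares(res,[600,0,t,1.8,1.8,0,0],loss='soft_l1',x_scale=[100,100,.1,.1,.1,10,10])
    if b is None or r.cost<b.cost:b=r
print(b.x.round(3),b.cost); print(res(b.x)[:22].reshape(-1,2).round(1)); print(res(b.x)[22:].reshape(-1,2).round(1))
E
python3 fit.py
```

```text
[ 4.87089e+02 -5.60490e+01  2.42000e-01  1.73100e+00  2.01500e+00
  2.15910e+01  2.14760e+01] 15.579128055193268
[[ 0.3 -0.2]
 [ 0.5  0.2]
 [-0.1 -0.6]
 [-1.6 -2.5]
 [ 0.3 -1.6]
 [-0.4  0.6]
 [-1.6  1.6]
 [-0.9 -0.6]
 [-0.5 -0.5]
 [ 0.9  0.1]
 [ 0.9 -0.7]]
[[-0.   0.1]
 [-0.2  0.3]
 [-0.2 -2. ]
 [ 0.1 -1.8]
 [-1.3 -1.3]
 [ 0.1 -1.6]
 [-0.3  0.8]
 [ 0.8 -0. ]
 [ 2.  -2.5]]
```

```bash
cat >> h.py <<'E'
SX,SY,ST=487.1,-56.0,0.242
def w2s(P):
    d=np.array(P)-[SX,SY,0]; c,s=np.cos(ST),np.sin(ST)
    return np.array([c*d[0]+s*d[1],-s*d[0]+c*d[1],d[2]])
def info(*targets):
    s=robot.read_state(); Rt=R.from_quat(s['tool_rot']); p=s['tool_pos']
    print('t',round(s['time'],2),'st pos',w2s(p).round(1),'F',s['ft_force'].round(1),'w',round(s['width'],1),'tool yaw-st',round(np.degrees(Rt.as_matrix()[:,0]@[-np.sin(ST),np.cos(ST),0]),1),'j',s['joints'].round(2))
    for t in targets:
        w=st2w(t,SX,SY,ST)[0]; print(t,'->world',w.round(),'tool delta',(Rt.inv().apply(w-p)).round(1))
E
python3 -c "
from h import *
info([-15,-170,300],[-15,-170,190])
for n,P in (('vase',(198,155)),('tape',(183,183)),('red',(228,103))):
  pass
"
```

```text
t 0.15 st pos [-448.9 -453.6  214.2] F [-1.   0.1 -0. ] w 95.4 tool yaw-st 1.0 j [-1.42  0.49  1.56 -0.    1.09 -0.11]
[-15, -170, 300] ->world [ 513. -225.  300.] tool delta [ 438.7 -276.4  -85.5]
[-15, -170, 190] ->world [ 513. -225.  190.] tool delta [ 438.7 -276.3   24.5]
```

```bash
python3 -m inch '0 0 0 -35 0 0 0; 0 25 -15 -70 0 0 0; 0 55 -35 -86 0 0 0.16; 0 90 -55 -86 0 0 0.16; 0 125 -75 -86 0 0 0.16; 0 160 -97 -86 0 0 0.16; 0 195 -120 -86 0 0 0.16; 0 230 -140 -86 0 0 0.16'; python3 -c "
from h import *
info([-15,-170,300],[-15,-150,190])"
```

```text
time: 0.82
tool_pos: [347.3, -408.0, 300.7]
tool_rot: [0.993, 0.121, -0.0, -0.0]
ft_force: [0.2, -0.4, 0.1]
width: 47.3
t 0.82 st pos [-220.1 -308.3  300.7] F [ 0.2 -0.4  0.1] w 47.3 tool yaw-st -0.0 j [-0.99  0.28  1.66 -0.    1.2   0.34]
[-15, -170, 300] ->world [ 513. -225.  300.] tool delta [ 205.1 -138.3    0.7]
[-15, -150, 190] ->world [ 508. -205.  190.] tool delta [ 205.1 -158.3  110.7]
```

```bash
python3 -m inch '0 34 -24 0 0 0 0; 0 68 -48 0 0 0 0; 0 102 -70 0 0 0 0; 0 136 -94 0 0 0 0; 0 170 -118 0 0 0 0; 0 204 -138 5 0 0 0; 0 204 -140 40 0 0 0; 0 204 -140 75 0 0 0'; python3 - <<'E'
from h import *
info([-15,-150,190])
cv2.imwrite('pics/s1.png',robot.read_camera('scene')[150:310,220:400,::-1].repeat(3,0).repeat(3,1))
cv2.imwrite('pics/d1.png',robot.read_camera('side')[110:295,230:420,::-1].repeat(3,0).repeat(3,1))
E
```

```text
time: 1.48
tool_pos: [512.6, -223.3, 225.6]
tool_rot: [0.992, 0.123, 0.001, 0.001]
ft_force: [1.1, -0.8, -1.4]
width: 0.8
t 1.48 st pos [ -15.3 -168.5  225.6] F [ 1.1 -0.8 -1.4] w 0.8 tool yaw-st 0.2 j [-0.53  0.38  1.71  0.    1.04  0.8 ]
[-15, -150, 190] ->world [ 508. -205.  190.] tool delta [  0.3 -18.6  35.6]
```

View pics/s1.png

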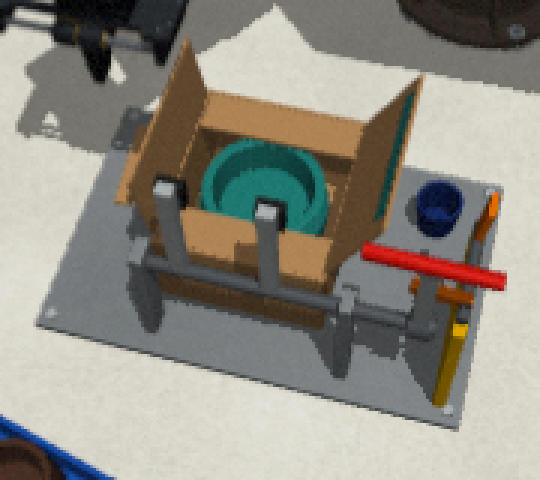

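View pics/d1.png

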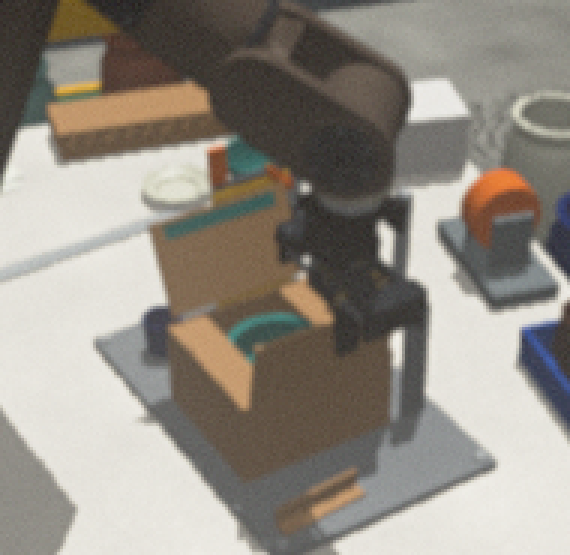

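```bash
python3 - <<'E'
from h import *
p=robot.read_state()['tool_pos']
print(((proj('scene',p)-[220,150])*3).round(),((proj('side',p)-[230,110])*3).round())
a=1.73;b=2.015
for n,o in(('scene',[220,150]),('side',[230,110])): print(n,((proj(n,st2w([inn(-92,a),inn(92,a),out(-92,b),out(92,b)],SX,SY,ST))-o)*3).round().tolist())
# path inner
d=2+2; 
for r,half in((70,12),):
  for a in (1.73,1.5,1.25,1,.75,.5,.25,0):
    print(a,(-90+r*np.cos(a)-(d)*np.sin(a)-half*np.sin(a)).round(),(124+r*np.sin(a)+d*np.cos(a)).round())
E
```

```text
[[104.  75.]] [[347. 349.]]
scene [[188.0, 37.0], [129.0, 183.0], [423.0, 72.0], [384.0, 229.0]]
side [[256.0, 346.0], [398.0, 292.0], [149.0, 223.0], [283.0, 180.0]]
1.73 -117.0 192.0
1.5 -101.0 194.0
1.25 -83.0 192.0
1 -66.0 185.0
0.75 -50.0 175.0
0.5 -36.0 161.0
0.25 -26.0 145.0
0 -20.0 128.0
```

```bash
python3 -m inch '0 0 -9 20 0 0 0; 0 0 -20 34 0 0 0; 0 0 -36 34 0 0 0; 0 0 -51 34 0 0 0; 0 0 -60 33 0 0 0; 0 0 -68 32 0 0 0; 0 0 -77 33 0 0 0; 0 0 -86 34 0 0 0' && python3 -m inch '0 0 -8 3 0 0 0; 0 0 -16 7 0 0 0; 0 0 -24 12 0 0 0; 0 0 -32 17 0 0 0; 0 0 -39 24 0 0 0; 0 0 -46 31 0 0 0; 0 0 -52 39 0 0 0; 0 0 -57 47 0 0 0'; python3 -c "
from h import *
info([-15,-20,127])"
```

```text
time: 2.25
tool_pos: [490.6, -141.1, 192.5]
tool_rot: [0.993, 0.121, 0.001, 0.001]
ft_force: [0.9, -0.3, -0.4]
width: 0.5
time: 2.92
tool_pos: [476.5, -85.7, 143.7]
tool_rot: [0.993, 0.121, -0.0, -0.0]
ft_force: [0.5, -0.7, 0.0]
width: 0.3
t 2.92 st pos [-17.4 -26.3 143.7] F [ 0.5 -0.7  0. ] w 0.3 tool yaw-st 0.0 j [-0.31  0.39  1.98 -0.    0.77  1.01]
[-15, -20, 127] ->world [477. -79. 127.] tool delta [ 2.5 -6.3 16.7]
```

```bash
python3 -m inch '0 0 -3 6 0 0 0; 0 0 -6 12 0 0 0; 0 0 -7 16 0 0 0; 0 0 -7 18 0 0 0; 0 0 -7 19 0 0 0; 0 0 -7 20 0 0 0; 0 0 -7 20 0 0 0; 0 0 -7 20 0 0 0'; python3 - <<'E'
from h import *
info()
cv2.imwrite('pics/d2.png',robot.read_camera('side')[110:295,230:420,::-1].repeat(3,0).repeat(3,1))
E
```

```text
time: 3.58
tool_pos: [474.9, -79.3, 125.7]
tool_rot: [0.993, 0.121, 0.0, -0.0]
ft_force: [-5.7, 5.7, 18.9]
width: 0.5
t 3.58 st pos [-17.4 -19.7 125.7] F [-5.7  5.7 18.9] w 0.5 tool yaw-st -0.0 j [-0.3   0.41  2.    0.    0.73  1.03]
```

View pics/d2.png

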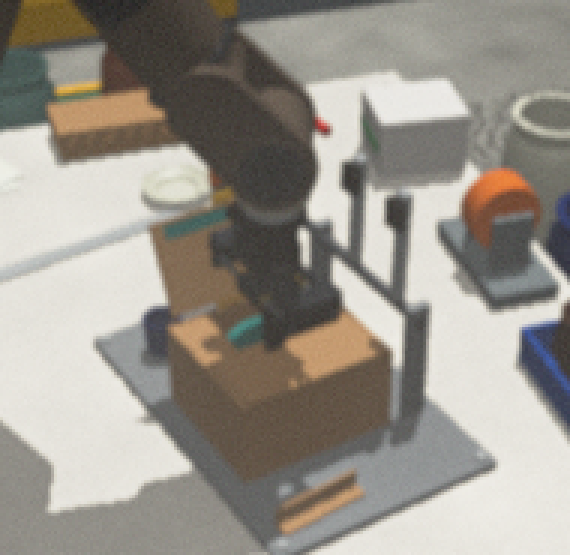

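```bash
python3 -m inch '0 0 0 -35 0 0 0; 0 0 0 -75 0 0 0; 0 0 0 -110 0 0 0; 0 0 -20 -140 0 0 0; 0 0 -55 -147 0 0 0; 0 0 -95 -147 0 0 0; 0 0 -130 -147 0 0 0; 0 0 -165 -147 0 0 0'; python3 - <<'E'
from h import *
info([-15,180,200])
r=92
for a in (2.015,1.8,1.57,1.35,1.1,.85,.6,.35,.15,0): print(a,(90-r*np.cos(a)+16*np.sin(a)).round(),(129+r*np.sin(a)+4*np.cos(a)).round())
E
```

```text
time: 4.3
tool_pos: [434.9, 81.9, 272.1]
tool_rot: [0.993, 0.12, 0.001, 0.0]
ft_force: [0.8, 0.1, -0.5]
width: 0.4
t 4.3 st pos [-17.7 146.4 272.1] F [ 0.8  0.1 -0.5] w 0.4 tool yaw-st -0.0 j [ 0.04  0.16  1.9  -0.    1.08  1.37]
[-15, 180, 200] ->world [429. 115. 200.] tool delta [  2.6 -33.7  72.1]
2.015 144.0 210.0
1.8 126.0 218.0
1.57 106.0 221.0
1.35 85.0 220.0
1.1 63.0 213.0
0.85 41.0 201.0
0.6 23.0 184.0
0.35 9.0 164.0
0.15 1.0 147.0
0 -2.0 133.0
```

```bash
python3 -m inch '0 2 -32 0 0 0 0; 0 2 -34 30 0 0 0; 0 2 -34 60 0 0 0; 0 2 -20 60 0 0 0; 0 2 -6 60 0 0 0; 0 2 8 56 0 0 0; 0 2 22 53 0 0 0; 0 2 36 51 0 0 0' && python3 -m inch '0 0 12 0 0 0 0; 0 0 24 2 0 0 0; 0 0 36 6 0 0 0; 0 0 48 11 0 0 0; 0 0 59 17 0 0 0; 0 0 70 25 0 0 0; 0 0 80 34 0 0 0; 0 0 89 44 0 0 0'; python3 - <<'E'
from h import *
info([-15,9,164],[-15,-2,133])
cv2.imwrite('pics/d3.png',robot.read_camera('side')[110:295,230:420,::-1].repeat(3,0).repeat(3,1))
E
```

```text
time: 4.97
tool_pos: [446.3, 45.4, 220.9]
tool_rot: [0.993, 0.121, 0.0, -0.0]
ft_force: [-0.2, 0.2, 0.2]
width: 0.5
time: 5.63
tool_pos: [467.5, -41.2, 175.6]
tool_rot: [0.993, 0.121, -0.0, 0.0]
ft_force: [1.3, 1.0, -1.0]
width: 0.8
t 5.63 st pos [-15.5  19.1 175.6] F [ 1.3  1.  -1. ] w 0.8 tool yaw-st -0.0 j [-0.23  0.32  1.98 -0.    0.84  1.1 ]
[-15, 9, 164] ->world [470. -51. 164.] tool delta [ 0.5 10.1 11.6]
[-15, -2, 133] ->world [473. -62. 133.] tool delta [ 0.5 21.1 42.6]
```

View pics/d3.png

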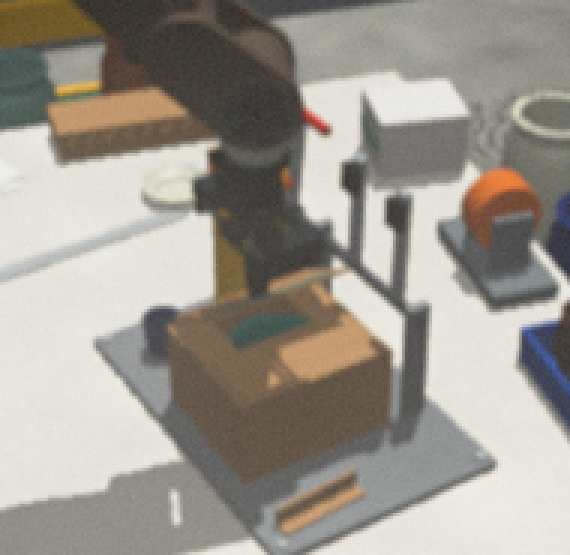

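```bash
python3 -m inch '0 0 8 9 0 0 0; 0 0 14 18 0 0 0; 0 0 18 27 0 0 0; 0 0 21 35 0 0 0; 0 0 22 41 0 0 0; 0 0 22 45 0 0 0; 0 0 22 46 0 0 0; 0 0 22 46 0 0 0'; python3 - <<'E'
from h import *
info()
cv2.imwrite('pics/d4.png',robot.read_camera('side')[110:295,230:420,::-1].repeat(3,0).repeat(3,1))
E
```

```text
time: 6.35
tool_pos: [472.6, -61.7, 131.1]
tool_rot: [0.993, 0.121, 0.0, 0.0]
ft_force: [-2.9, -2.8, 8.1]
width: 0.4
t 6.35 st pos [-15.4  -2.1 131.1] F [-2.9 -2.8  8.1] w 0.4 tool yaw-st 0.0 j [-0.27  0.4   2.01 -0.    0.73  1.06]
```

View pics/d4.png

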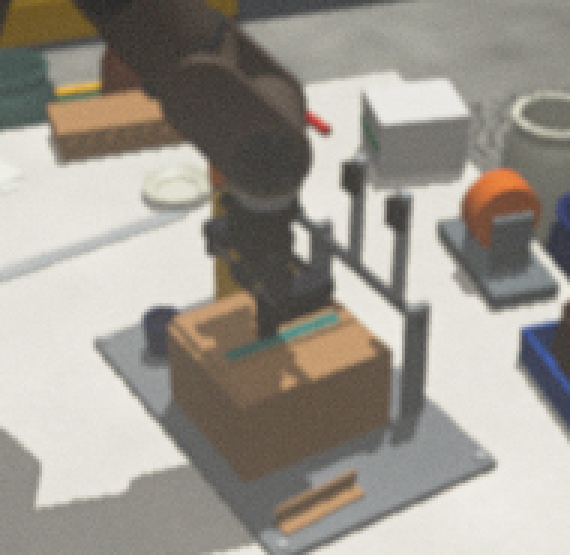

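```bash
python3 -m inch '0 0 0 -40 0 0 0; 0 0 0 -80 0 0 0; 0 0 0 -120 0 0 0; 0 10 -25 -150 0 0 0; 0 20 -60 -160 0 0 0; 0 35 -95 -160 0 0 0; 0 50 -130 -160 0 0 0; 0 61 -165 -160 0 0 0' && python3 -m inch '0 0 -10 0 0 0 0; 0 0 -22 10 0 0 0; 0 0 -22 20 0 0 0; 0 0 -22 20 0 0 0; 0 0 -22 20 0 0 0; 0 0 -22 20 0 0 0; 0 0 -22 20 0 0 0; 0 0 -22 20 0 0 0'; python3 - <<'E'
from h import *
info([46,195,232])
cv2.imwrite('pics/s5.png',robot.read_camera('scene')[140:310,220:420,::-1].repeat(3,0).repeat(3,1))
cv2.imwrite('pics/w5.png',robot.read_camera('wrist')[:,:,::-1])
for n,o in(('scene',[220,140]),('wrist',[0,0])): print(n,((proj(n,st2w([[37,221,249],[63,221,249],[50,225,195],[46,188,270]],SX,SY,ST))-o)*(3 if n=='scene' else 1)).round().tolist())
E
```

```text
time: 7.07
tool_pos: [492.5, 115.3, 291.0]
tool_rot: [0.993, 0.121, 0.001, 0.0]
ft_force: [1.1, -0.9, -1.0]
width: 0.3
time: 7.73
tool_pos: [487.3, 133.9, 270.9]
tool_rot: [0.993, 0.12, 0.0, 0.0]
ft_force: [-1.3, -0.5, 0.8]
width: 0.5
t 7.73 st pos [ 45.7 184.3 270.9] F [-1.3 -0.5  0.8] w 0.5 tool yaw-st -0.1 j [ 0.14  0.26  1.77 -0.    1.11  1.47]
[46, 195, 232] ->world [485. 144. 232.] tool delta [  0.2 -10.7  38.9]
scene [[486.0, 218.0], [482.0, 242.0], [480.0, 261.0], [451.0, 206.0]]
wrist [[264.0, 246.0], [262.0, 207.0], [270.0, 203.0], [314.0, 246.0]]
```

View pics/s5.png

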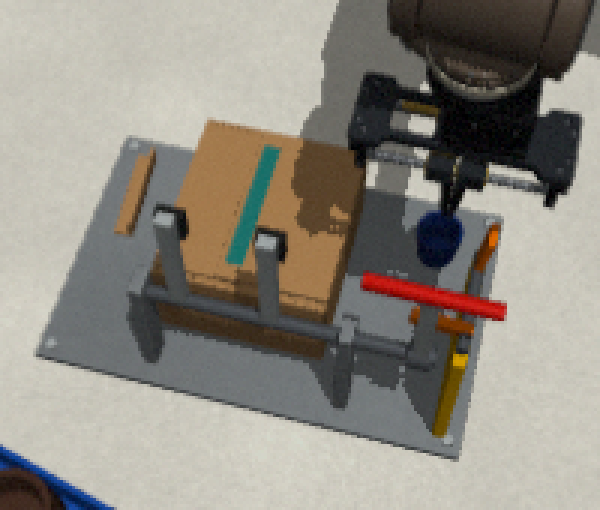

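View pics/w5.png

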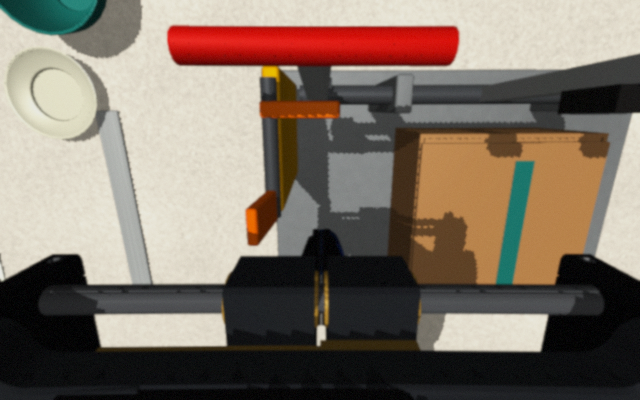

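```bash
python3 - <<'E'
import numpy as np
r=42
for b in (0,.2,.4,.6,.8,1,1.2,1.4,1.6): print(b,(225+r*np.sin(b)-16*np.cos(b)).round(),(195+r*np.cos(b)+4*np.sin(b)).round())
E
python3 -m inch '0 2 -6 20 0 0 0; 0 2 -12 34 0 0 0; 0 2 -20 34 0 0 0; 0 2 -28 34 0 0 0; 0 2 -36 34 0 0 0; 0 2 -44 36 0 0 0; 0 2 -52 38 0 0 0; 0 2 -60 41 0 0 0' ; python3 -c "
from h import *
info([48,264,199])"
```

```text
0 209.0 237.0
0.2 218.0 237.0
0.4 227.0 235.0
0.6 236.0 232.0
0.8 244.0 227.0
1 252.0 221.0
1.2 258.0 214.0
1.4 264.0 206.0
1.6 267.0 198.0
time: 8.5
tool_pos: [474.7, 194.1, 230.0]
tool_rot: [0.993, 0.121, 0.001, 0.0]
ft_force: [-0.4, -1.3, 0.6]
width: 0.2
t 8.5 st pos [ 47.9 245.8 230. ] F [-0.4 -1.3  0.6] w 0.2 tool yaw-st 0.0 j [ 0.26  0.31  1.81 -0.    1.02  1.59]
[48, 264, 199] ->world [470. 212. 199.] tool delta [  0.1 -18.2  31. ]
```

```bash
python3 -m inch '0 0 -6 6 0 0 0; 0 0 -10 11 0 0 0; 0 0 -14 17 0 0 0; 0 0 -18 24 0 0 0; 0 0 -20 29 0 0 0; 0 0 -21 33 0 0 0; 0 0 -21 35 0 0 0; 0 0 -21 35 0 0 0' ; python3 - <<'E'
from h import *
info()
cv2.imwrite('pics/s6.png',robot.read_camera('scene')[140:310,220:420,::-1].repeat(3,0).repeat(3,1))
cv2.imwrite('pics/w6.png',robot.read_camera('wrist')[:,:,::-1])
E
```

```text
time: 9.17
tool_pos: [469.6, 213.7, 196.4]
tool_rot: [0.993, 0.121, 0.001, -0.0]
ft_force: [-8.7, -3.8, 29.6]
width: 0.2
t 9.17 st pos [ 47.6 266.  196.4] F [-8.7 -3.8 29.6] w 0.2 tool yaw-st 0.0 j [ 0.3   0.36  1.85 -0.    0.94  1.63]
```

View pics/s6.png

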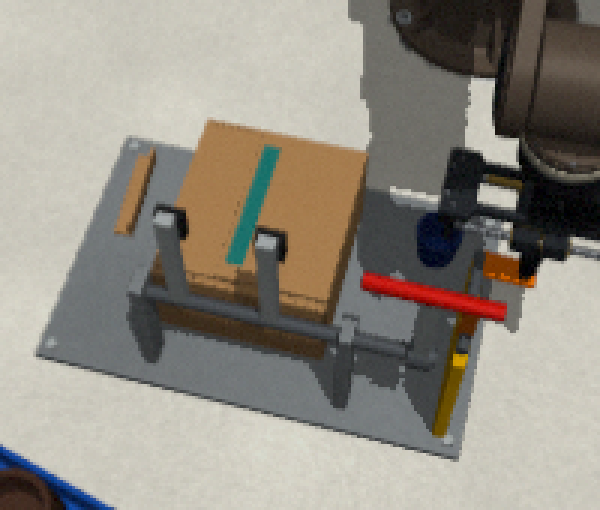

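View pics/w6.png

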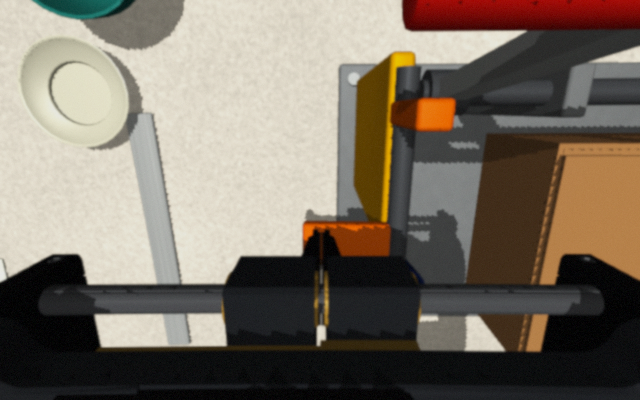

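```bash
python3 -m inch '0 0 0 -40 0 0 0; 0 0 0 -80 0 0 0; 50 0 0 -115 0 0 0; 50 5 5 -135 0 0 -1.1; 50 20 25 -135 0 0 -2.2; 50 35 45 -135 0 0 -3.3; 50 50 65 -135 0 0 -4.4; 50 65 85 -135 0 0 -5.5' ; python3 - <<'E'
from h import *
info([149,155,320])
E
```

```text
time: 9.93
tool_pos: [553.8, 146.0, 329.2]
tool_rot: [0.916, 0.4, -0.0, -0.0]
ft_force: [0.1, -0.1, -0.4]
width: 34.7
t 9.93 st pos [113.1 180.1 329.2] F [ 0.1 -0.1 -0.4] w 34.7 tool yaw-st 31.5 j [0.14 0.32 1.52 0.   1.3  0.89]
[149, 155, 320] ->world [595. 130. 320.] tool delta [16.2 40.7  9.2]
```

```bash
python3 -m inch '50 2 6 0 0 0 -1.15; 50 4 12 0 0 0 -2.3; 50 6 18 0 0 0 -3.45; 50 8 24 0 0 0 -4.6; 50 10 30 0 0 0 -5.75; 50 12 34 0 0 0 -6.9; 50 14 38 0 0 0 -8.05; 50 16 40 0 0 0 -9.2' ; python3 - <<'E'
from h import *
sys=robot.read_state(); M=R.from_quat(sys['tool_rot']).as_matrix(); print('yaw rel',np.degrees(np.arctan2(M[1,0],M[0,0])-ST))
info([149,155,270])
cv2.imwrite('pics/s7.png',robot.read_camera('scene')[140:310,220:420,::-1].repeat(3,0).repeat(3,1))
cv2.imwrite('pics/w7.png',robot.read_camera('wrist')[:,:,::-1])
print(proj('wrist',st2w([[149,130,289],[149,250,289],[149,155,289]],SX,SY,ST)).round())
E
```

```text
time: 10.6
tool_pos: [593.5, 130.8, 328.8]
tool_rot: [0.627, 0.779, -0.0, -0.0]
ft_force: [-0.3, -1.2, 0.2]
width: 49.9
yaw rel 88.51295929884463
t 10.6 st pos [148.  155.8 328.8] F [-0.3 -1.2  0.2] w 49.9 tool yaw-st 57.3 j [ 0.11  0.38  1.44  0.    1.33 -0.11]
[149, 155, 270] ->world [595. 130. 270.] tool delta [-0.8  1.  58.8]
[[323. 257.]
 [318.  79.]
 [322. 224.]]
```

View pics/w7.png

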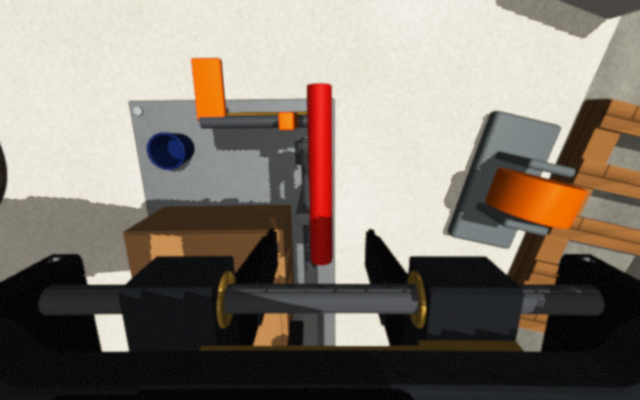

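View pics/s7.png

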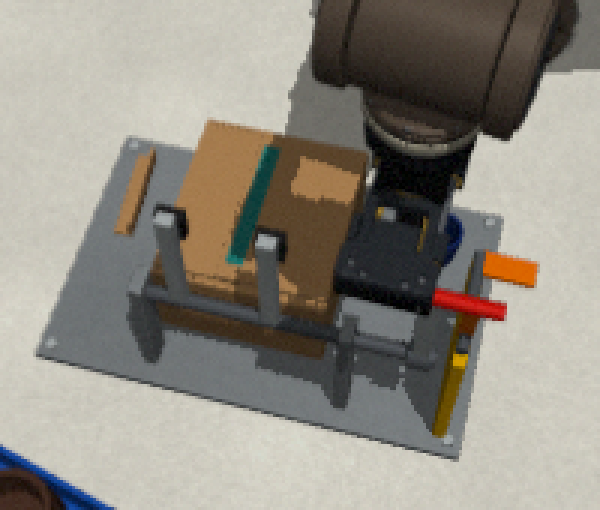

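```bash
python3 -m inch '50 0 1 15 0 0 -0.25; 50 -1 1 30 0 0 -0.25; 50 -1 1 45 0 0 -0.25; 50 -1 1 58 0 0 -0.25; 50 -1 1 58 0 0 -0.25; 0 -1 1 58 0 0 -0.25; 0 -1 1 58 0 0 -0.25; 0 -1 1 58 0 0 -0.25' ; python3 -m inch '0 0 0 0 0 0 0; 0 0 0 0 0 0 0; 0 0 0 0 0 0 0; 0 0 0 0 0 0 0; 0 0 0 0 0 0 0; 0 0 0 0 0 0 0; 0 0 0 0 0 0 0; 0 0 0 0 0 0 0';python3 - <<'E'
from h import *
info([149,155,270])
cv2.imwrite('pics/d8.png',robot.read_camera('side')[110:295,230:420,::-1].repeat(3,0).repeat(3,1))
E
```

```text
time: 11.37
tool_pos: [594.6, 130.4, 272.5]
tool_rot: [0.619, 0.785, 0.0, 0.0]
ft_force: [0.4, -1.0, 0.3]
width: 35.3
time: 12.03
tool_pos: [594.1, 130.2, 271.9]
tool_rot: [0.619, 0.786, -0.0, -0.0]
ft_force: [-4.3, -1.2, 5.6]
width: 15.4
t 12.03 st pos [148.5 155.2 271.9] F [-4.3 -1.2  5.6] w 15.4 tool yaw-st 57.3 j [ 0.11  0.42  1.53 -0.    1.2  -0.13]
[149, 155, 270] ->world [595. 130. 270.] tool delta [-0.2  0.5  1.9]
```

View pics/d8.png

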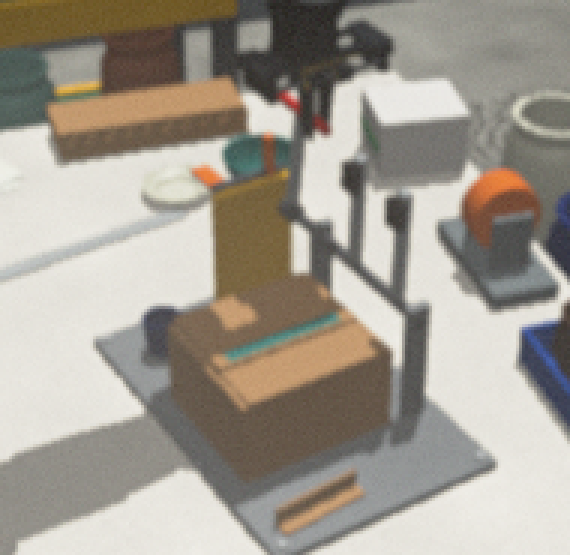

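```bash
python3 - <<'E'
import numpy as np
for t in np.arange(0.05,1.66,.05): print(round(t,2),(140*(np.sin(.1-t)-np.sin(.1))).round(1),(-140*(np.cos(.1-t)-np.cos(.1))).round(1))
E
```

```text
0.05 -7.0 -0.5
0.1 -14.0 -0.7
0.15 -21.0 -0.5
0.2 -28.0 -0.0
0.25 -34.9 0.9
0.3 -41.8 2.1
0.35 -48.6 3.7
0.4 -55.3 5.6
0.45 -62.0 7.8
0.5 -68.5 10.4
0.55 -74.9 13.2
0.6 -81.1 16.4
0.65 -87.2 19.9
0.7 -93.0 23.8
0.75 -98.7 27.8
0.8 -104.2 32.2
0.85 -109.4 36.9
0.9 -114.4 41.8
0.95 -119.2 46.9
1.0 -123.6 52.3
1.05 -127.9 57.9
1.1 -131.8 63.7
1.15 -135.4 69.6
1.2 -138.7 75.8
1.25 -141.8 82.1
1.3 -144.5 88.6
1.35 -146.8 95.2
1.4 -148.9 101.9
1.45 -150.6 108.6
1.5 -151.9 115.5
1.55 -153.0 122.4
1.6 -153.6 129.4
1.65 -153.9 136.4
```

```bash
python3 -m inch '0 0 -3 0 0 0 0; 0 0 -7 -0.5 0 0 0; 0 0 -14 -0.7 0 0 0; 0 0 -21 -0.5 0 0 0; 0 0 -28 0 0 0 0; 0 0 -34.9 0.9 0 0 0; 0 0 -41.8 2.1 0 0 0; 0 0 -48.6 3.7 0 0 0';python3 - <<'E'
from h import *
info()
cv2.imwrite('pics/d9.png',robot.read_camera('side')[110:295,230:420,::-1].repeat(3,0).repeat(3,1))
E
```

```text
time: 12.75
tool_pos: [548.7, 119.5, 269.0]
tool_rot: [0.619, 0.786, 0.002, 0.002]
ft_force: [5.7, 4.6, 5.3]
width: 15.3
t 12.75 st pos [101.9 155.6 269. ] F [5.7 4.6 5.3] w 15.3 tool yaw-st 57.3 j [ 0.1   0.35  1.65  0.    1.14 -0.14]
```

View pics/d9.png

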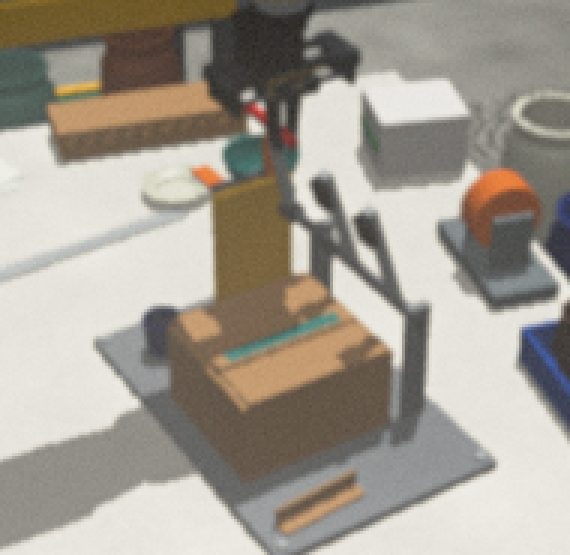

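```bash
python3 -m inch '0 0 -6.7 1.9 0 0 0; 0 0 -13.4 4.1 0 0 0; 0 0 -19.9 6.7 0 0 0; 0 0 -26.3 9.5 0 0 0; 0 0 -32.5 12.7 0 0 0; 0 0 -38.6 16.2 0 0 0; 0 0 -44.4 20.1 0 0 0; 0 0 -50.1 24.1 0 0 0' && python3 -m inch '0 0 -5.5 4.4 0 0 0; 0 0 -10.7 9.1 0 0 0; 0 0 -15.7 14 0 0 0; 0 0 -20.5 19.1 0 0 0; 0 0 -24.9 24.5 0 0 0; 0 0 -29.2 30.1 0 0 0; 0 0 -33.1 35.9 0 0 0; 0 0 -36.7 41.8 0 0 0'
python3 - <<'E'
from h import *
info()
cv2.imwrite('pics/d10.png',robot.read_camera('side')[110:295,230:420,::-1].repeat(3,0).repeat(3,1))
E
```

```text
time: 13.47
tool_pos: [500.0, 107.7, 244.6]
tool_rot: [0.619, 0.786, 0.002, 0.002]
ft_force: [6.6, 3.3, 5.3]
width: 15.2
time: 14.13
tool_pos: [464.5, 99.0, 202.8]
tool_rot: [0.619, 0.786, 0.002, 0.002]
ft_force: [5.2, 3.8, 7.8]
width: 15.0
t 14.13 st pos [ 15.2 155.9 202.8] F [5.2 3.8 7.8] w 15.0 tool yaw-st 57.3 j [ 0.07  0.29  1.93  0.    0.91 -0.17]
```

View pics/d10.png

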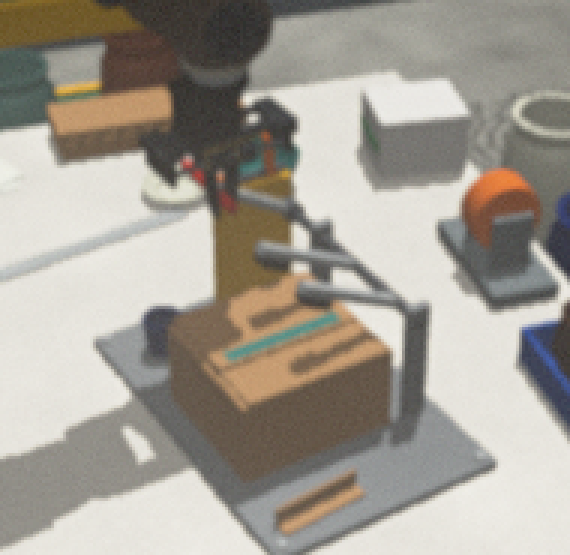

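```bash
python3 -m inch '0 0 -3.3 6.2 0 0 0; 0 0 -6.4 12.5 0 0 0; 0 0 -9.1 19 0 0 0; 0 0 -11.4 25.6 0 0 0; 0 0 -13.5 32.3 0 0 0; 0 0 -15.2 39 0 0 0; 0 0 -16.5 45.9 0 0 0; 0 0 -17.6 51 0 0 0' && python3 -m inch '0 0 -0.4 4 0 0 0; 0 0 -0.6 7 0 0 0; 0 0 -0.6 10 0 0 0; 0 0 -0.6 11 0 0 0; 0 0 -0.6 11 0 0 0; 0 0 -0.6 11 0 0 0; 0 0 -0.6 11 0 0 0; 0 0 -0.6 11 0 0 0'
python3 - <<'E'
from h import *
info([-4.65,155,141])
cv2.imwrite('pics/d11.png',robot.read_camera('side')[110:295,230:420,::-1].repeat(3,0).repeat(3,1))
cv2.imwrite('pics/s11.png',robot.read_camera('scene')[140:310,220:420,::-1].repeat(3,0).repeat(3,1))
E
```

```text
time: 14.85
tool_pos: [446.3, 94.6, 151.2]
tool_rot: [0.619, 0.786, 0.001, 0.001]
ft_force: [-0.7, 2.6, 10.0]
width: 15.2
time: 15.52
tool_pos: [444.9, 94.3, 140.3]
tool_rot: [0.619, 0.786, -0.0, -0.0]
ft_force: [-4.6, 0.6, 9.7]
width: 15.4
t 15.52 st pos [ -5.  156.  140.3] F [-4.6  0.6  9.7] w 15.4 tool yaw-st 57.3 j [ 0.06  0.36  2.05 -0.    0.74 -0.17]
[-4.65, 155, 141] ->world [445.  93. 141.] tool delta [-1.   0.4 -0.7]
```

View pics/d11.png

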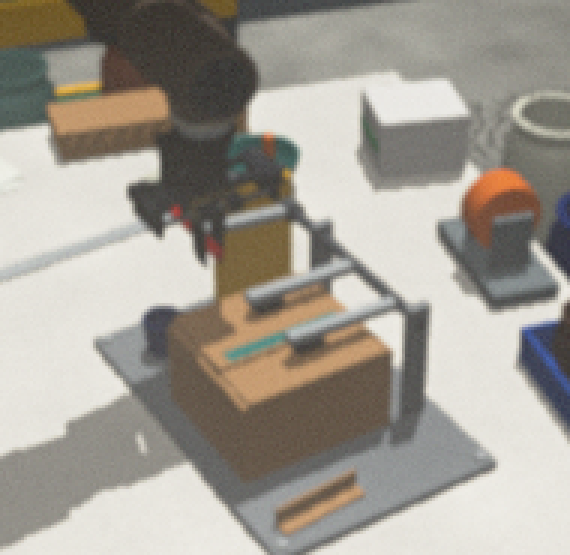

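View pics/s11.png

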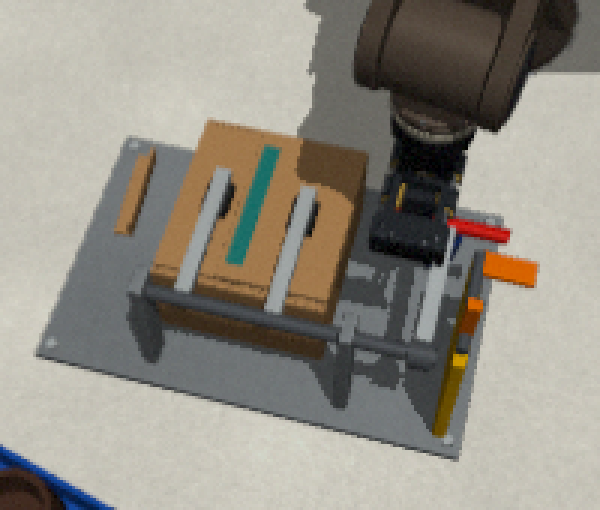

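```bash
python3 -m inch '0 0 0 1 0 0 0; 0 0 0 2 0 0 0; 0 0 0 3 0 0 0; 0 0 0 3 0 0 0; 0 0 0 3 0 0 0; 0 0 0 3 0 0 0; 0 0 0 3 0 0 0; 0 0 0 3 0 0 0'; python3 -c "
from h import *
info()"; python3 -m inch '0 0 0 1 0 0 0; 0 0 0 2 0 0 0; 0 0 0 3 0 0 0; 0 0 0 3 0 0 0; 0 0 0 3 0 0 0; 0 0 0 3 0 0 0; 0 0 0 3 0 0 0; 0 0 0 3 0 0 0'; python3 -c "
from h import *
info()"
```

```text
time: 16.28
tool_pos: [444.6, 94.2, 137.2]
tool_rot: [0.619, 0.786, -0.0, -0.0]
ft_force: [-5.1, -0.2, 10.8]
width: 15.4
t 16.28 st pos [ -5.3 156.  137.2] F [-5.1 -0.2 10.8] w 15.4 tool yaw-st 57.3 j [ 0.06  0.36  2.05 -0.    0.73 -0.17]
time: 16.95
tool_pos: [444.4, 94.2, 134.6]
tool_rot: [0.619, 0.786, -0.0, -0.0]
ft_force: [-7.1, -0.9, 17.9]
width: 15.4
t 16.95 st pos [ -5.4 156.  134.6] F [-7.1 -0.9 17.9] w 15.4 tool yaw-st 57.3 j [ 0.06  0.37  2.05 -0.    0.72 -0.17]
```

```bash
python3 -m inch '0 0 0 1 0 0 0; 0 0 0 2 0 0 0; 0 0 0 2 0 0 0; 0 0 0 2 0 0 0; 0 0 0 2 0 0 0; 0 0 0 2 0 0 0; 0 0 0 2 0 0 0; 0 0 0 2 0 0 0'; python3 - <<'E'
from h import *
info()
d=robot.read_camera('side')[165:245,260:380,::-1]; cv2.imwrite('pics/d12.png',cv2.resize(d,None,fx=6,fy=6,interpolation=cv2.INTER_CUBIC))
d=robot.read_camera('scene')[175:275,265:405,::-1]; cv2.imwrite('pics/s12.png',cv2.resize(d,None,fx=5.5,fy=5.5,interpolation=cv2.INTER_CUBIC))
cv2.imwrite('pics/w12.png',robot.read_camera('wrist')[:,:,::-1])
for th in (1.4,1.5,1.6):
  x=135+140*np.sin(.1-th);z=150+140*np.cos(.1-th)
  print(th,((proj('scene',st2w([[x,190,z],[x,250,z],[x,130,z]],SX,SY,ST))-[265,175])*5.5).round().tolist(),((proj('side',st2w([[x,190,z],[x,130,z]],SX,SY,ST))-[260,165])*6).round().tolist())
E
```

```text
time: 17.62
tool_pos: [444.5, 94.2, 133.4]
tool_rot: [0.618, 0.786, -0.0, -0.0]
ft_force: [-10.7, -1.4, 30.6]
width: 15.7
t 17.62 st pos [ -5.4 156.  133.4] F [-10.7  -1.4  30.6] w 15.7 tool yaw-st 57.3 j [ 0.06  0.37  2.06 -0.    0.72 -0.17]
1.4 [[580.0, 200.0], [693.0, 224.0], [469.0, 176.0]] [[217.0, 97.0], [265.0, 143.0]]
1.5 [[578.0, 209.0], [689.0, 233.0], [468.0, 186.0]] [[213.0, 117.0], [261.0, 163.0]]
1.6 [[576.0, 220.0], [686.0, 244.0], [467.0, 197.0]] [[212.0, 137.0], [259.0, 183.0]]
```

View pics/d12.png

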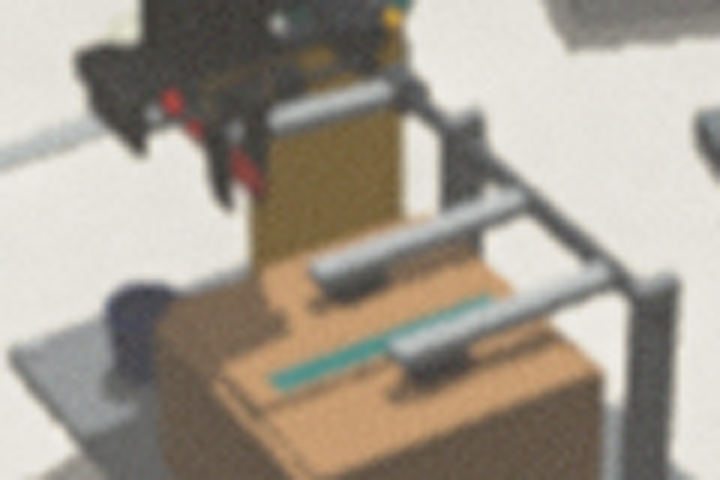

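View pics/s12.png

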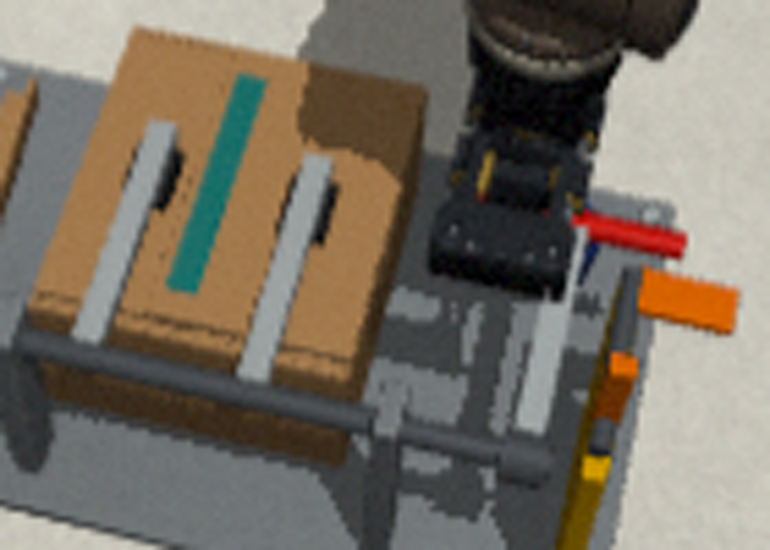

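View pics/w12.png

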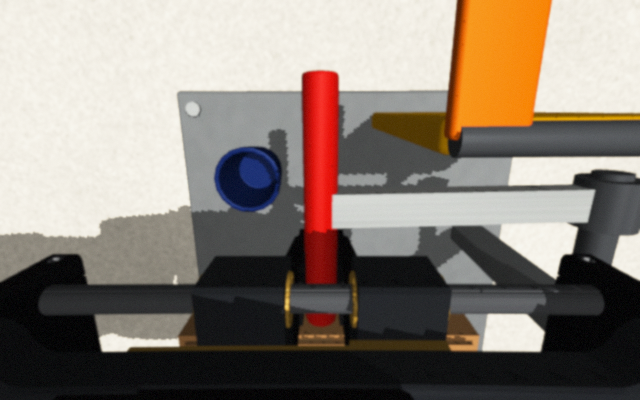

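```bash
python3 -m inch '0 0 0 -0.5 0 0 0; 0 0 0 -0.5 0 0 0; 0 0 0 -0.5 0 0 0; 0 0 0 -0.5 0 0 0; 0 0 0 -0.5 0 0 0; 0 0 0 -0.5 0 0 0; 0 0 0 -0.5 0 0 0; 0 0 0 -0.5 0 0 0'; python3 -c "
from h import *
info()
print(robot.close_job())"
```

```text
time: 18.43
tool_pos: [444.5, 94.2, 133.6]
tool_rot: [0.619, 0.786, -0.0, -0.0]
ft_force: [-10.5, -1.4, 26.9]
width: 15.2
t 18.43 st pos [ -5.4 156.  133.6] F [-10.5  -1.4  26.9] w 15.2 tool yaw-st 57.3 j [ 0.06  0.37  2.05 -0.    0.72 -0.17]
the job is handed in; nothing more can be done
None
```

I finished all the steps in the order asked and handed the job in at 18.4 s, with the gripper still holding the lever down.

- **Flaps:** I folded the short plain flap down first, then the teal-striped one over it. Both look flat in the pictures.
- **Catch:** I pushed it over until it hit its stop, at about 30 N. The pictures show the finger pointing up and the tab level.
- **Lever:** I gripped the bar 35 mm towards the carton and pulled it round its arc. The bar matches a lever position of about 1.6 rad in the scene picture, and the side picture agrees roughly. Both pads are down on the flaps.
- **Final hold:** The force at the bar was 27 N, against about 10 N from the spring alone, so the lever is pressed against its stop. The gripper reads 15.2 mm open on the 16 mm bar.

**Slip:** The tool ended about 7 mm lower than my arc calculation, so the bar probably slid a few millimetres deeper into the pads. The grip stayed firm.

**Other objects:** In the last pictures the cup and edge guard look undisturbed. I did not measure them, and I did not check the other things on the table at the end.

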